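Open the ratchet bar clamp on the model-making bench

ROBOT

A 6-joint arm with a two-finger parallel gripper is mounted at the origin on the work surface. World frame = base frame: x ahead of the robot, y to its left, z up, the work surface at z = 0. Lengths are in m, angles in degrees, forces in N, time in s.
With the tool pointing down it reaches from about 0.4 to 0.825 m from the base axis. Payload 7 kg.
Tool frame: the origin (TCP) lies on the centre line of the jaws, within the pads' length; the fingertips stand 8 mm ahead of it and the grasp point (between the pads) lies 11 mm behind it (r.tcp_to_tips is the distance from the TCP to the fingertips, in m); z points along the fingers, y is the direction in which the jaws open and shut (so a half turn about z gives the same grasp; the last joint's range is limited). The gripper opens to 88 mm and grips with 3 to 60 N. Pads are 19 mm wide; open, the fingers measure 130 mm over their backs; the gripper's body (78 mm by 193 mm) begins 47 mm behind the grasp point.
Start: joints at [81.652, 20.546, 0.682, 0, -70.136, -16.507], TCP at [0.284, 0.612, 0.235] pointing down, gripper open.
Joint ranges: [-176.03, 176.03], [-82.01, 121.73], [-58.28, 71.71], [-173.87, 95.51], [-174.79, -0.11], [-173.66, 173.66]. Speed limits (degrees/s): [136.94, 136.94, 172.46, 180, 180, 180].

INTERFACE

Orientations are given as [roll, pitch, yaw] about the fixed x, y, z axes, in that order (R = Rz(yaw) Ry(pitch) Rx(roll)).
In Python, from plant import r gives the robot as it stands.
- The arm moves only by the tool drive_tool, never from a script. Its argument "plan" is text: rows parted by semicolons, each of 4 numbers parted by spaces: the shift along the tool's x, y, z in cm, then the turn about the tool's z in rad. A call has 1 to 8 rows; each row is the pose to reach, as a shift and turn from the pose commanded when the call began, along the tool's axes at that moment; what a row does not reach only later rows make up. A row lasts 1/8 s, in which the tool goes at most 62.5 mm and 10.7 degrees, less where a joint would pass 70% of its speed; a pose out of reach is approached as far as the arm can. A call with a gripper value outside its range is refused whole. "fingers" is the closure, from -1 (fully open) to 1 (shut), set as the call begins (left out, the last holds). The fingers move at their own pace and stop on an object; "squeeze" is the grip in N (left out, the last holds). Time passes only in rows, so rows that repeat a pose let the fingers close. It gives the time, the measured TCP pose, the force and the opening at its end, in the units of the state.
- r.get_state(): the state, without advancing time (a new reading comes with each control period).
- r.capture(name): name is "side" or "top" or "wrist"; returns a dict with "frame" (384x512x3 uint8, red, green, blue), "fovy" (degrees; the focal length in pixels is half the picture's height over the tangent of half this angle, whatever the lens; pixels are square), "cx", "cy" (the principal point, pixels), "rvec" (rotation vector, rad) and "tvec" (3), from world to camera coordinates, as OpenCV has them. Camera axes: x right, y down, z forward; pixel columns grow to the right and rows downward; lengths in m; the calibration is good to about 2 mm. A picture is of the moment at which its call begins. There is no depth.
- r.close_job(): hands the job in, once; it reports no verdict.
The state is a dict: "time_s": time; "joints": joint angles; "qd": joint speeds; "joint_torque": joint torques, N m; "tcp_pos": TCP position; "eef_rot": TCP orientation; "contact_force": force on the tool from outside, world axes, zero at the start; "moment": the same for the moment, N m; "gripper_width": finger opening in m.
Only numpy, scipy, OpenCV 4.12 (cv2) and the standard library are available. Lean on these libraries where they do the work, as an engineer would, in place of code of your own. Each camera call takes 0.05 s, during which the arm holds its last target. There are 200 camera calls.

TASK

Open the ratchet bar clamp on the cutting mat all the way: with your fingertips press down the thumb plate on top of its sliding jaw and, keeping it pressed, push the jaw back along the bar, away from the little wooden wagon, until it is fully home against the end stop; then let go so that the thumb plate springs up. Only press and push: do not grasp or lift anything, and leave the wagon, the jars and the other things on the bench where they stand.

Things in the scene. Friction and masses are not known exactly. Their poses are not given: they have to be found in the camera images.
- clamp: Bar clamp fixed to the bench: plywood base 330 x 150 x 12 mm, steel bar (16 mm wide, top 44 mm above the bench) along its x axis. Origin on the bench under the bar's middle; x along the bar in the opening direction (fixed jaw towards end stop), z up. Fixed jaw's face at x = -110 mm; end stop block at x = 141 to 163 mm, 62 mm high. Position and yaw vary.
- jaw (a joint): Sliding jaw, dark steel, 78 mm long: rubber face at clamp x = -110 mm + this value. 0 = shut, 0.170 m = fully open at the end stop; starts at 0.055 to 0.10. Front plate 12 mm thick, 80 mm wide, top at 108 mm; behind it (+x) thumb plate, then push post. Unless the thumb plate is pressed, a ratchet stops it from opening by more than 8 mm. Friction about 3 N.
- release (a joint): Travel of the thumb plate (ratchet release): 0 = up, 0.010 m = fully down. Sprung: 2 N to start, 5.6 N fully down; springs back when let go. The ratchet is free from about 3.5 mm down: keep it 6 to 9 mm down while pushing. At rest it may read 0 to 3 mm, as the pawl may sit on a tooth.
- release_pad (a point): Centre of the top of the thumb plate: ribbed aluminium, 44 mm along the bar x 38 mm across, on the jaw, 38 mm behind its rubber face. Top 72 mm above the bench when up, 62 mm when down. The gap from front plate to push post, where the fingertips work, is 56 mm along the bar, open to both sides. Axes as the clamp; moves with the plate.
- jaw_post (a point): Middle of the top edge of the push post's front face (which looks at the thumb plate), 104 mm above the bench; the post is a plate 60 mm wide, 10 mm thick, part of the jaw, 30 mm behind the thumb plate's centre. Fingertips on the thumb plate push the jaw back by this face. Axes as the clamp.
- wagon_center (a point): Little open wooden wagon body, glued up, loose, 47 x 84 x 34 mm, standing on two wooden strips beside the fixed jaw, between the jaws. Point at its centre, 61 mm above the bench. To be left alone.
- glue: Small amber glue bottle, 26 mm across, 55 mm high, loose on the clamp's base board beside the bar. Origin at the centre of its underside. To be left alone.
- jar_a: Squat glass jar with black lid, 48 mm across, 50 mm high; origin under its centre. To be left alone.
- jar_b: Amber paint bottle with white cap, 40 mm across, 60 mm high; origin under its centre. To be left alone.
- brush_jar: Clear jar of brushes, 60 mm across, about 155 mm high with the brushes; origin under its centre. To be left alone.
- tape: Roll of tape lying flat, 76 mm across, 18 mm high; origin under its centre. To be left alone.
- driver: Screwdriver lying flat, 160 mm long. To be left alone.
- tin: Aluminium tin, 56 mm across, 45 mm high; origin under its centre. To be left alone.

How it is judged:
By the outcome, as a careful person would: the job done as asked, in the order asked, and still so for the second after the job is handed in, with the robot touching nothing.
It also fails if it takes over 38 s, if anything falls off the work surface, if the arm or the gripper's body presses on something with over 40 N, if the wrist force passes 120 N, or if a joint passes its speed limit or range.

## Working session

There is one attempt and no reset: what is moved stays moved. The work goes in short steps, Python scripts to look and compute and a tool call to move; the robot and the scene stay as the last step left them, time stands still between calls to the robot, and variables do not carry over. Pictures are saved under pics/ and viewed, about 8 in all and at most 12, crops included, and the job is handed in when it is done.

Besides the shell and the picture viewer there is one more tool, called after "Call:" by a JSON object that holds its "fn" and its "kwargs". drive_tool: Moves the arm, as the interface text tells. Its arguments: {"type":"object","properties":{"plan":{"type":"string"},"fingers":{"type":"number"},"squeeze":{"type":"number"}},"required":["plan"]}

```bash
mkdir -p pics
cat > h.py <<'E'
import numpy as np, cv2
from plant import r
def snap(n,f):
    c=r.capture(n); cv2.imwrite('pics/'+f,c['frame'][:,:,::-1]); 
    np.savez('pics/'+f+'.npz',**c); return c
def K(c):
    h=c['frame'].shape[0]; f=h/2/np.tan(np.radians(float(c['fovy']))/2)
    return np.array([[f,0,float(c['cx'])],[0,f,float(c['cy'])],[0,0,1]])
def proj(c,P):
    return cv2.projectPoints(np.array(P,float).reshape(-1,3),c['rvec'],c['tvec'],K(c),None)[0].reshape(-1,2)
def onz(c,uv,z):
    R=cv2.Rodrigues(np.array(c['rvec'],float))[0]; o=-R.T@np.array(c['tvec']).ravel()
    d=R.T@np.linalg.inv(K(c))@np.array([uv[0],uv[1],1.]); return o+d*(z-o[2])/d[2]
E
python3 - <<'E'
from h import *
for n in('top','side'):
    c=snap(n,n+'0.png'); print(n,c['fovy'],c['rvec'],c['tvec'])
    cv2.imwrite('pics/%s0b.png'%n,cv2.resize(c['frame'][:,:,::-1],(800,600),interpolation=cv2.INTER_CUBIC))
print(r.get_state())
E
```

```text
top 49.8276724840574 [ 2.16068757 -2.16286227  0.14194212] [-0.03388774  0.56758068  1.06674591]
side 42.16079451854895 [ 2.18628884 -0.71585033  0.34107359] [-0.45528239  0.27493685  1.3145757 ]
{'time_s': 0.1, 'joints': array([ 8.16533452e+01,  2.05871731e+01,  6.40795645e-01, -1.65029091e-02,
       -7.01357718e+01, -1.65059573e+01]), 'qd': array([ 0.0521905 , -0.07079983,  0.0718224 ,  0.10145771, -0.13257309,
        0.07368071]), 'joint_torque': array([-1.84464887e-03, -5.84163308e+01,  2.93752867e+01,  7.01543882e+00,
        1.02342243e-02, -4.38102734e-05]), 'tcp_pos': array([0.28355738, 0.61210389, 0.2337355 ]), 'eef_rot': array([ 1.79916828e+02, -8.46640393e-03, -2.48582247e+01]), 'contact_force': array([ 0.66811566,  0.71036838, -0.07292727]), 'moment': array([-0.01022981, -0.02987406, -0.03815396]), 'gripper_width': 0.08716941213019028}
```

View pics/top0b.png

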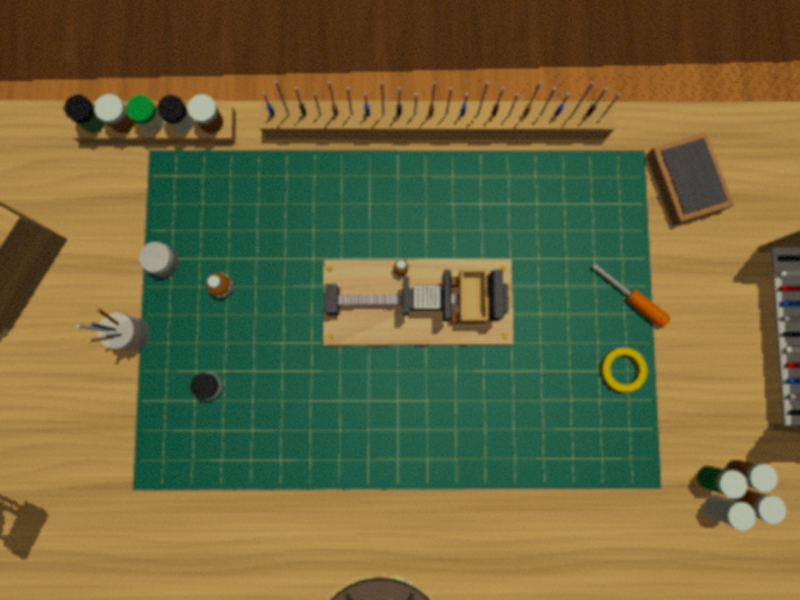

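View pics/side0b.png

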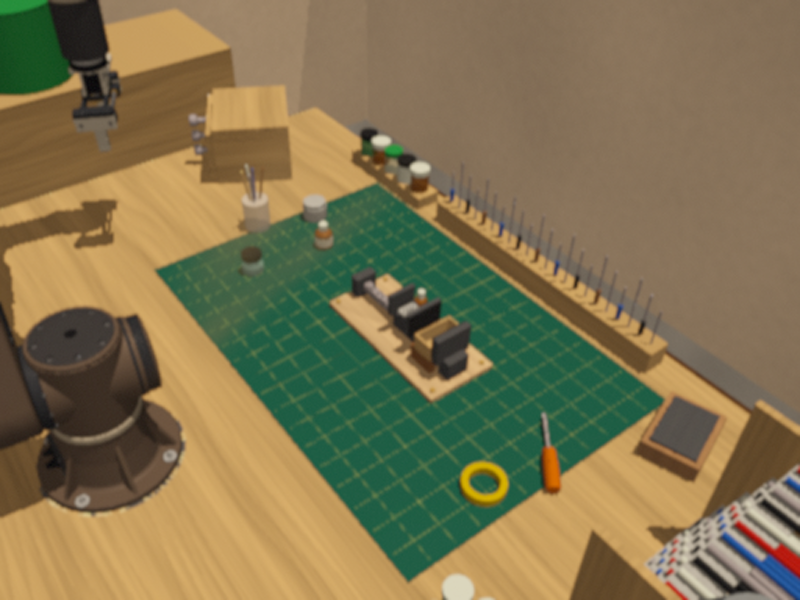

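Top view: the clamp lies with its end stop at left (about 328,300) and fixed jaw at right (498,295). The thumb plate is at about (427,298), with the front plate at 447, the push post at 408, and the glue bottle at (400,268) in the 800x600 picture. I'll take a closer crop.

Run:
```python
from h import *
c=dict(np.load('pics/top0.png.npz'))
s=.64
for n,p in dict(TL=(323,259),TR=(513,258),BR=(513,346),BL=(323,346)).items(): print(n,onz(c,np.array(p)*s,.012).round(4))
for n,p,z in [('pad',(427,298),.07),('glue',(401,268),.055)]: print(n,onz(c,np.array(p)*s,z).round(4))
f=c['frame'][155:230,200:335,::-1]
cv2.imwrite('pics/crop.png',cv2.resize(f,None,fx=5.9,fy=5.9,interpolation=cv2.INTER_CUBIC))
```

```text
TL [0.6557 0.0997 0.012 ]
TR [ 0.6576 -0.2346  0.012 ]
BR [ 0.5026 -0.231   0.012 ]
BL [0.5029 0.0977 0.012 ]
pad [ 0.5785 -0.0796  0.07  ]
glue [ 0.6317 -0.0368  0.055 ]
```

View pics/crop.png

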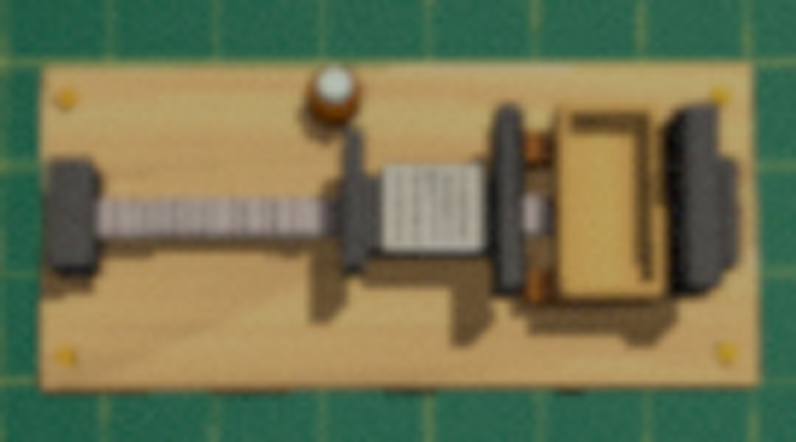

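Crop: base corners at (42,65), (752,64), (760,388) and (40,388). The pad spans u 382–485 and v 165–250. The post's front face is at u≈363 and the front plate's rear face at u≈494.

```bash
cat >> h.py <<'E'
def tool(P):
    s=r.get_state(); from scipy.spatial.transform import Rotation as Ro
    R=Ro.from_euler('xyz',s['eef_rot'],degrees=True); return R.inv().apply(np.array(P)-s['tcp_pos'])*100
E
python3 - <<'E'
from h import *
from scipy.optimize import least_squares
c=dict(np.load('pics/top0.png.npz'))
px=lambda u,v:np.array([200+(u+.5)/5.9-.5,155+(v+.5)/5.9-.5])
obs=[(42,65),(752,64),(760,388),(40,388),(382,165),(485,165),(485,250),(382,250)]
uv=np.array([px(*o) for o in obs])
# clamp +x ~ world +y ; clamp y ~ world -x ; image up=+world x = clamp -y
def pts(p):
    x,y,a,j=p; R=np.array([[np.cos(a),-np.sin(a)],[np.sin(a),np.cos(a)]])
    L=[(.165,-.075,.012),(-.165,-.075,.012),(-.165,.075,.012),(.165,.075,.012)]
    m=-.11+j+.038
    L+=[(m+.022,-.019,.072),(m-.022,-.019,.072),(m-.022,.019,.072),(m+.022,.019,.072)]
    return np.array([[*(R@np.array(l[:2])+[x,y]),l[2]] for l in L])
s=least_squares(lambda p:(proj(c,pts(p))-uv).ravel(),[.58,-.067,np.pi/2,.08])
x,y,a,j=s.x; print(s.x,np.degrees(a),s.fun.reshape(-1,2).round(1).tolist())
np.save('fit.npy',s.x)
P=pts(s.x)[4:].mean(0); u=np.array([np.cos(a),np.sin(a),0])
print('pad',P,'postface',P+u*.03,'post obs',onz(c,px(363,200),.104),'plate rear obs',onz(c,px(494,200),.108))
T=np.append(P[:2],.16); print('tool shift to z.16',tool(T), tool(P))
E
```

```text
[ 0.58092305 -0.06598403  1.57158909  0.0590116 ] 90.04542171242315 [[0.2, 0.1], [-0.0, 0.2], [-0.1, -0.2], [-0.1, 0.0], [0.2, -0.1], [-0.3, -0.1], [-0.1, 0.0], [0.2, 0.1]]
pad [ 0.58093335 -0.07897243  0.072     ] postface [ 0.58090956 -0.04897244  0.072     ] post obs [ 0.57950243 -0.04743662  0.104     ] plate rear obs [ 0.57890951 -0.10275828  0.108     ]
tool shift to z.16 [56.0324171  50.19317093  7.45469902] [56.03111676 50.18039661 16.25468965]
```

Call:
{"fn": "drive_tool", "kwargs": {"plan": "1.5 1.4 0 0.06; 5 4.5 0 0.2; 9.5 8.5 0 0.36; 14 12.5 0 0.52; 18.5 16.5 0 0.68; 23 20.5 0 0.84; 27.5 24.5 0 1.0; 32 28.6 0 1.137", "fingers": 1, "squeeze": 10}}

```text
time_s: 1.1
tcp_pos: [0.4542, 0.2166, 0.2345]
eef_rot: [-180.0, 0.0, -90.3]
contact_force: [0.2, 0.3, 0.0]
gripper_width: 0.0131
```

Run:
```python
from h import *
s=r.get_state(); print(s['time_s'],s['tcp_pos'],s['eef_rot'],s['joints'],s['gripper_width'],s['contact_force'])
print(tool([.581,-.0755,.16]))
```

```text
1.1 [0.45415239 0.21655241 0.23452873] [-1.79998955e+02  1.03849017e-03 -9.02527143e+01] [ 4.79015954e+01  4.21104530e+00 -2.05547124e+01  9.39782889e-05
 -6.52327718e+01 -4.81543491e+01] 0.013055637166693763 [0.15213075 0.30850218 0.00871615]
[ 29.14914394 -12.81331675   7.45257869]
```

Call:
{"fn": "drive_tool", "kwargs": {"plan": "4 -1.8 0.5 0; 9 -4 1.5 0; 14.5 -6.4 3 0; 20 -8.8 4.5 0; 25 -11 6 0; 28 -12.3 7 0; 29 -12.8 7.4 0; 29 -12.8 7.4 0"}}

```text
time_s: 2.1
tcp_pos: [0.5816, -0.0718, 0.16]
eef_rot: [179.9, -0.0, -90.1]
contact_force: [1.3, 0.3, -0.7]
gripper_width: 0.0006
```

Run:
```python
from h import *
s=r.get_state(); print(s['time_s'],s['tcp_pos'],s['eef_rot'],s['gripper_width'],s['contact_force'])
print(tool([.581,-.0755,.13]))
c=snap('wrist','w0.png'); cv2.imwrite('pics/w0b.png',cv2.resize(c['frame'][:,:,::-1],(800,600)))
c=snap('side','s1.png'); u=proj(c,[.58,-.0755,.1])[0]; x,y=int(u[0]),int(u[1])
cv2.imwrite('pics/s1b.png',cv2.resize(c['frame'][y-80:y+60,x-90:x+90,::-1],None,fx=4,fy=4,interpolation=cv2.INTER_CUBIC))
```

```text
2.1 [ 0.58159416 -0.07181675  0.1599934 ] [ 1.79931963e+02 -6.43635739e-03 -9.00642639e+01] 0.0006433054370744706 [ 1.27441339  0.28607426 -0.73466784]
[0.36805475 0.05544094 2.99944965]
```

View pics/w0b.png

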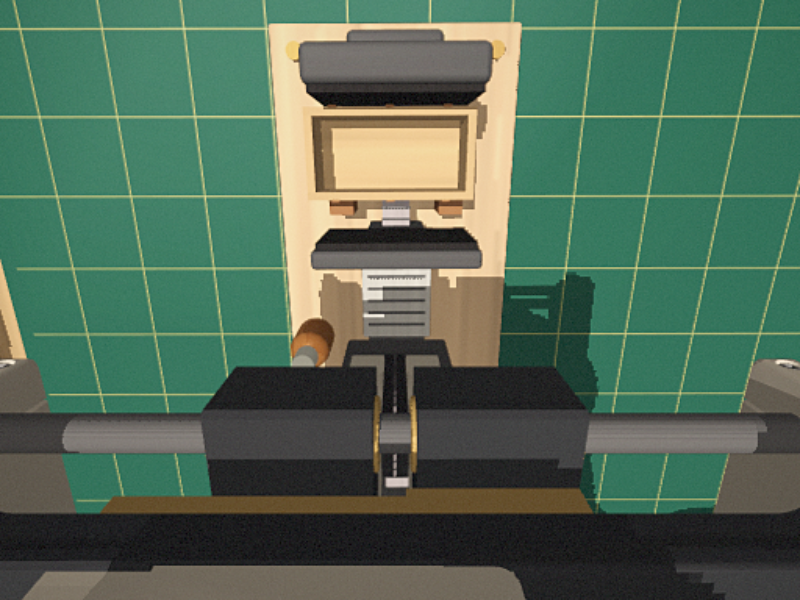

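View pics/s1b.png

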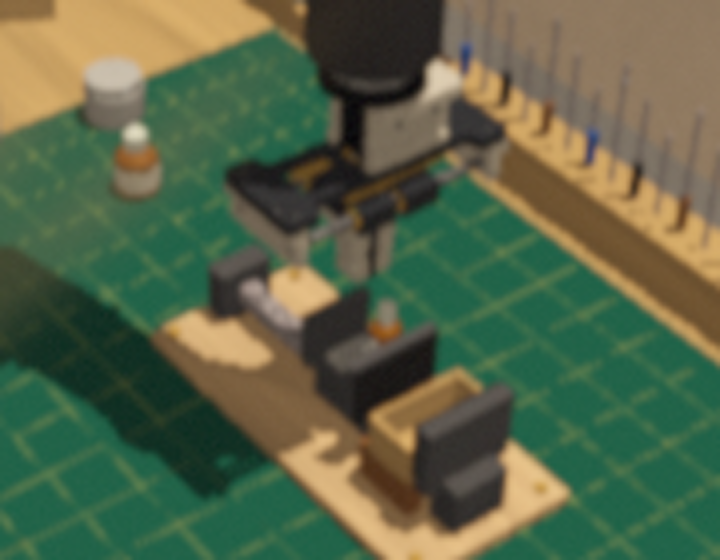

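Wrist view: the thumb plate is centred at about (396,300), between the front plate (y≈250) and the post (y≈350). The fingers are shut over the bar line. The side view agrees, with the tips above the gap. I'm going down now.

Call:
{"fn": "drive_tool", "kwargs": {"plan": "0.35 0.05 1.5 0; 0.35 0.05 3.5 0; 0.35 0.05 5.5 0; 0.35 0.05 7 0; 0.35 0.05 7.6 0; 0.35 0.05 7.6 0"}}

```text
time_s: 2.95
tcp_pos: [0.5813, -0.0749, 0.0843]
eef_rot: [180.0, -0.0, -90.0]
contact_force: [-0.4, -0.2, 0.7]
gripper_width: 0.0003
```

Call:
{"fn": "drive_tool", "kwargs": {"plan": "0 0 0.3 0; 0 0 0.6 0; 0 0 0.9 0; 0 0 1.1 0; 0 0 1.1 0; 0 0 1.1 0"}}

```text
time_s: 3.7
tcp_pos: [0.5819, -0.075, 0.0739]
eef_rot: [-179.9, 0.0, -90.0]
contact_force: [0.9, 1.5, 4.5]
gripper_width: 0.0005
```

Run:
```python
from h import *
s=r.get_state(); print(s['time_s'],s['tcp_pos'],s['eef_rot'],s['contact_force'],r.tcp_to_tips)
c=snap('side','s2.png'); u=proj(c,[.58,-.0755,.08])[0]; x,y=int(u[0]),int(u[1])
cv2.imwrite('pics/s2b.png',cv2.resize(c['frame'][y-50:y+50,x-60:x+60,::-1],None,fx=6,fy=6,interpolation=cv2.INTER_CUBIC))
```

```text
3.7 [ 0.58185365 -0.0749962   0.07390325] [-1.79946194e+02  8.57452002e-04 -8.99896595e+01] [0.89368116 1.46025417 4.51614661] 0.008
```

View pics/s2b.png

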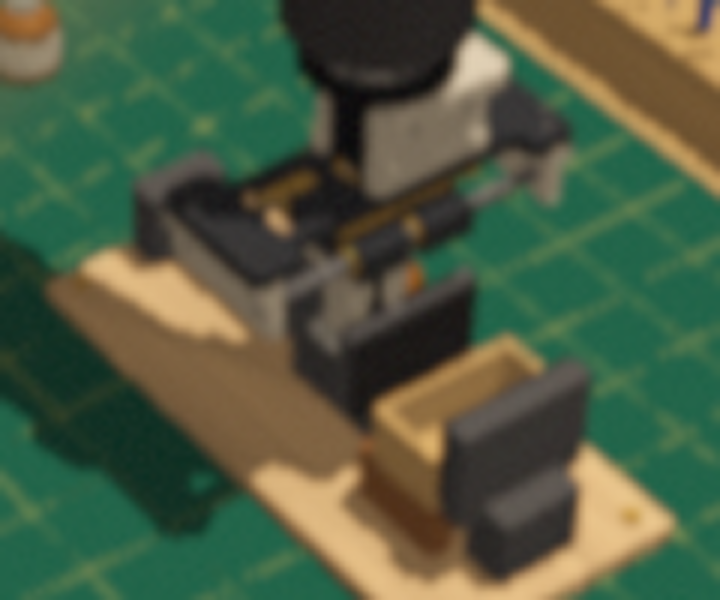

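The tips are about 6 mm into the thumb plate's travel, and 4.5 N matches the spring. The side view shows the fingers in the gap and nothing else touched. Next I press slightly deeper and start pushing along -x of the tool.

Call:
{"fn": "drive_tool", "kwargs": {"plan": "0 0 0.15 0; -0.6 0 0.15 0; -1.2 0 0.15 0; -1.7 0 0.15 0; -2.2 0 0.15 0; -2.8 0 0.15 0; -3.4 0 0.15 0; -4 0 0.15 0"}}

```text
time_s: 4.75
tcp_pos: [0.5811, -0.0347, 0.0719]
eef_rot: [180.0, -0.0, -90.0]
contact_force: [-1.3, -3.3, 4.4]
gripper_width: 0.0005
```

Call:
{"fn": "drive_tool", "kwargs": {"plan": "-0.7 0 -0.05 0; -1.5 0 -0.05 0; -2.3 0 -0.05 0; -3.1 0 -0.05 0; -3.9 0 -0.05 0; -4.7 0 -0.05 0; -5.4 0 -0.05 0; -6 0 -0.05 0"}}

```text
time_s: 5.75
tcp_pos: [0.5813, 0.0254, 0.0726]
eef_rot: [180.0, -0.0, -90.0]
contact_force: [0.1, -3.0, 4.9]
gripper_width: 0.0004
```

Call:
{"fn": "drive_tool", "kwargs": {"plan": "-0.5 0 0 0; -1 0 0 0; -1.5 0 0 0; -2 0 0 0; -2.4 0 0 0; -2.7 0 0 0; -2.9 0 0 0; -2.9 0 0 0"}}

```text
time_s: 6.75
tcp_pos: [0.5811, 0.0467, 0.0726]
eef_rot: [179.8, -0.5, -90.0]
contact_force: [10.2, -42.3, 2.2]
gripper_width: 0.0002
```

It stopped at 42 N a little before my estimate. I'll ease the force and look.

Call:
{"fn": "drive_tool", "kwargs": {"plan": "0.3 0 0 0; 0.5 0 0 0; 0.5 0 0 0"}}

```text
time_s: 7.12
tcp_pos: [0.5812, 0.0464, 0.0725]
eef_rot: [179.9, -0.2, -90.0]
contact_force: [3.5, -16.6, 4.0]
gripper_width: 0.0007
```

Run:
```python
from h import *
s=r.get_state(); print(s['time_s'],s['tcp_pos'],s['contact_force'])
c=snap('side','s3.png'); u=proj(c,[.58,.04,.08])[0]; x,y=int(u[0]),int(u[1])
a=cv2.resize(c['frame'][y-40:y+60,x-50:x+70,::-1],None,fx=5,fy=5,interpolation=cv2.INTER_CUBIC)
cv2.imwrite('pics/s3b.png',a)
c=snap('top','t3.png'); f=c['frame'][155:230,200:335,::-1]
cv2.imwrite('pics/t3b.png',cv2.resize(f,None,fx=5.9,fy=5.9,interpolation=cv2.INTER_CUBIC))
c=snap('wrist','w3.png')
```

```text
7.125 [0.58119303 0.04644198 0.07254193] [  3.4643279  -16.57618598   4.04801441]
```

View pics/s3b.png

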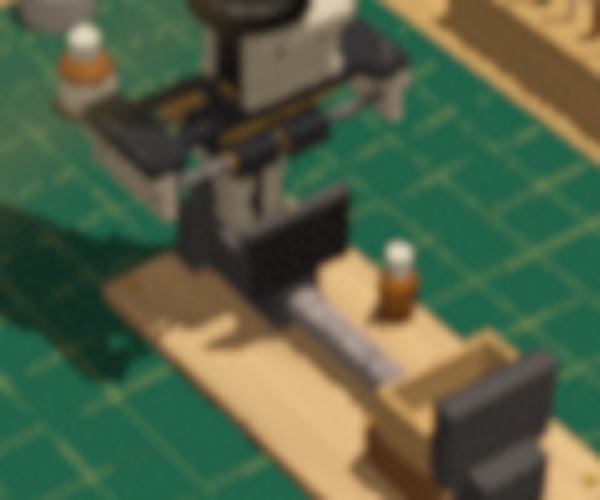

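View pics/w3.png

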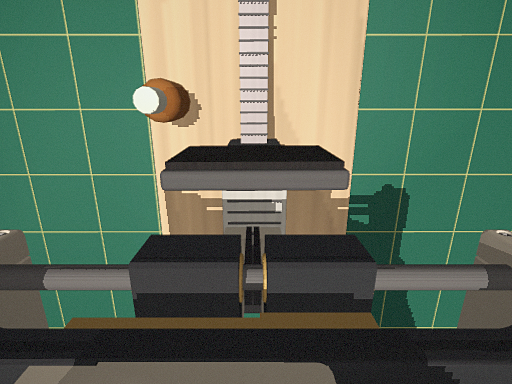

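Run:
```python
from h import *
c=dict(np.load('pics/w3.png.npz'))
R=cv2.Rodrigues(c['rvec'])[0]; print('cam',-R.T@c['tvec'].ravel())
x,y,a,j0=np.load('fit.npy')
def W(cx,cy,z): return [x+np.cos(a)*cx-np.sin(a)*cy, y+np.sin(a)*cx+np.cos(a)*cy, z]
for j in (.16,.165,.17):
    f=-.11+j
    print(j,proj(c,[W(f,0,.108),W(f+.012,-.04,.108),W(f+.012,.04,.108),W(f+.016,0,.064)]).round(1).tolist())
g=c['frame'][:,:,:].astype(int).sum(2)
print(g[140:205,200].tolist())
```

```text
cam [ 0.58108465 -0.03464332  0.2229369 ]
0.16 [[252.5, 151.6], [156.4, 180.4], [348.6, 180.2], [252.4, 167.1]]
0.165 [[252.5, 163.7], [157.6, 191.9], [347.5, 191.7], [252.4, 175.7]]
0.17 [[252.5, 175.6], [158.7, 203.1], [346.3, 202.9], [252.4, 184.1]]
[592, 587, 591, 596, 623, 439, 129, 74, 79, 71, 70, 76, 73, 95, 71, 78, 79, 83, 74, 62, 46, 80, 173, 157, 166, 163, 162, 159, 150, 164, 196, 256, 306, 311, 323, 327, 325, 324, 331, 315, 313, 315, 324, 331, 312, 318, 305, 311, 284, 223, 413, 626, 620, 619, 629, 421, 402, 420, 348, 344, 359, 361, 352, 353, 361]
```

View pics/t3b.png

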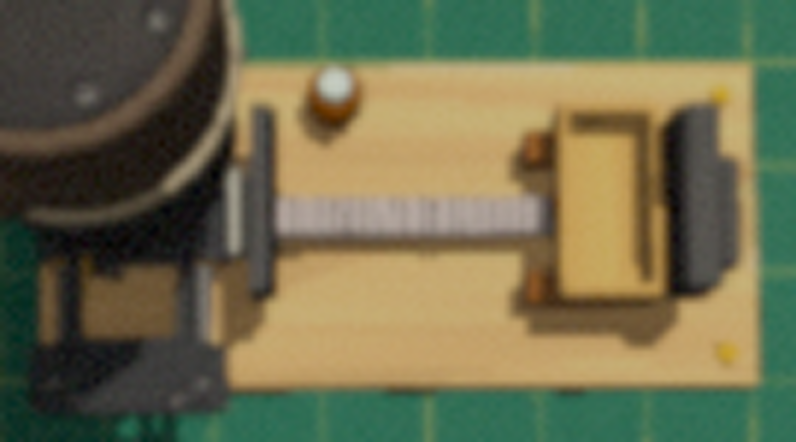

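Run:
```python
from h import *
from scipy.ndimage import gaussian_filter1d
x,y,a,j0=np.load('fit.npy')
for n in('top0','t3'):
    c=dict(np.load('pics/%s.png.npz'%n)); g=c['frame'].astype(float).sum(2)
    # upper overhanging part of front plate, crop v 115..155 -> rows
    row=g[175:181].mean(0); lo,hi=(280,294) if n=='top0' else (240,250)
    print(n,lo,row[lo:hi].round().tolist())
    row=g[200:204].mean(0); print(row[lo:hi].round().tolist())
c=dict(np.load('pics/t3.png.npz'))
for j in (j0,.16,.165,.17):
    f=y-.11+j; print(j,proj(c,[[x+.035,f,.108],[x+.035,f+.012,.108],[x+.035,f,.05]])[:,0].round(2))
```

```text
top0 280 [438.0, 419.0, 352.0, 230.0, 171.0, 196.0, 205.0, 175.0, 195.0, 275.0, 311.0, 284.0, 247.0, 212.0]
[231.0, 230.0, 212.0, 146.0, 116.0, 180.0, 205.0, 199.0, 170.0, 191.0, 222.0, 193.0, 159.0, 144.0]
t3 240 [361.0, 415.0, 350.0, 265.0, 236.0, 182.0, 261.0, 415.0, 464.0, 468.0]
[239.0, 236.0, 240.0, 238.0, 232.0, 179.0, 241.0, 390.0, 440.0, 446.0]
0.059011600015036254 [288.84 284.05 286.92]
0.16 [248.54 243.75 248.74]
0.165 [246.54 241.75 246.85]
0.17 [244.55 239.75 244.96]
```

Top view: the front plate's front edge is at u≈274 and the glue bottle and wagon haven't moved. Both cameras put the jaw near 0.165, about 5 mm short, yet it feels like a hard stop. I'll check the camera model against the end stop and fixed jaw, and try pushing again at a slightly different depth.

Call:
{"fn": "drive_tool", "kwargs": {"plan": "0.4 0 -0.08 0; 0.4 0 -0.08 0; 0.1 0 -0.08 0; -0.1 0 -0.08 0; -0.3 0 -0.08 0; -0.3 0 -0.08 0"}}

```text
time_s: 8.02
tcp_pos: [0.5812, 0.0466, 0.0734]
eef_rot: [179.9, -0.4, -90.0]
contact_force: [7.5, -32.4, 2.6]
gripper_width: 0.0006
```

Run:
```python
from h import *
x,y,a,j0=np.load('fit.npy')
c=dict(np.load('pics/top0.png.npz')); g=c['frame'].astype(float).sum(2)
print('stop',205,g[184:197].mean(0)[205:222].round().tolist(), proj(c,[[x,y+.163,.062],[x,y+.141,.062]])[:,0])
print('fixed jaw',308,g[180:200].mean(0)[308:324].round().tolist(),proj(c,[[x,y-.11,.1],[x,y-.11,.108]])[:,0])
print('post',255,g[178:183].mean(0)[255:266].round().tolist(),proj(c,[[x,y-.11+j0+.078,.104],[x,y-.11+j0+.068,.104]])[:,0])
s=r.get_state(); print(s['tcp_pos'],s['contact_force'],s['time_s'])
```

```text
stop 205 [197.0, 202.0, 203.0, 207.0, 206.0, 209.0, 212.0, 215.0, 215.0, 213.0, 200.0, 232.0, 327.0, 378.0, 379.0, 394.0, 399.0] [205.26321564 213.72453459]
fixed jaw 308 [214.0, 193.0, 261.0, 278.0, 192.0, 89.0, 56.0, 94.0, 151.0, 202.0, 218.0, 221.0, 221.0, 215.0, 209.0, 224.0] [312.15180142 312.61197618]
post 255 [356.0, 361.0, 318.0, 245.0, 219.0, 230.0, 291.0, 381.0, 417.0, 422.0, 423.0] [257.72867798 261.72160381]
[0.58124254 0.0466325  0.07341161] [  7.50318411 -32.36680821   2.63529077] 8.025
```

Run:
```python
from h import *
x,y,a,j0=np.load('fit.npy')
c=dict(np.load('pics/w0.png.npz')); g=c['frame'].astype(float).sum(2)
f=y-.11+j0
print('base far edge',proj(c,[[x+.075,y-.165,.012],[x-.075,y-.165,.012]]),'seen rows', .64*24, 'cols',.64*269,.64*521)
print('plate pred',proj(c,[[x,f,.108],[x,f+.012,.108],[x,f+.016,.070],[x,f+.060,.070]])[:,1])
print(145,g[145:178,215].round().tolist())
print('pad',165,g[165:220,240].round().tolist())
# teeth in w3 vs base : glue-independent check using base far edge not visible
c=snap('wrist','w4.png'); g=c['frame'].astype(float).sum(2)
print('w4',150,g[150:200,200].tolist())
for j in(.164,.167,.17):
    f=y-.11+j;print(j,proj(c,[[x,f,.108],[x,f+.012,.108]])[:,1])
```

```text
base far edge [[170.41687447  13.40357582]
 [334.35852297  13.29083309]] seen rows 15.36 cols 172.16 333.44
plate pred [155.6830755  172.08003928 166.28536779 214.07636388]
145 [660.0, 261.0, 22.0, 73.0, 98.0, 66.0, 69.0, 86.0, 84.0, 60.0, 100.0, 153.0, 154.0, 179.0, 125.0, 152.0, 302.0, 332.0, 364.0, 351.0, 339.0, 337.0, 331.0, 335.0, 326.0, 324.0, 241.0, 426.0, 647.0, 643.0, 639.0, 658.0, 442.0]
pad 165 [347.0, 328.0, 338.0, 327.0, 330.0, 319.0, 226.0, 510.0, 673.0, 671.0, 678.0, 373.0, 338.0, 664.0, 684.0, 660.0, 653.0, 665.0, 658.0, 321.0, 391.0, 671.0, 657.0, 647.0, 650.0, 680.0, 590.0, 198.0, 273.0, 371.0, 369.0, 373.0, 376.0, 415.0, 191.0, 138.0, 703.0, 707.0, 409.0, 347.0, 388.0, 329.0, 155.0, 269.0, 388.0, 375.0, 384.0, 375.0, 372.0, 404.0, 260.0, 165.0, 139.0, 137.0, 133.0]
w4 150 [56.0, 86.0, 64.0, 67.0, 60.0, 59.0, 84.0, 82.0, 59.0, 61.0, 91.0, 176.0, 173.0, 167.0, 161.0, 182.0, 167.0, 145.0, 139.0, 185.0, 273.0, 300.0, 302.0, 331.0, 324.0, 329.0, 322.0, 331.0, 317.0, 317.0, 319.0, 318.0, 320.0, 320.0, 319.0, 321.0, 302.0, 271.0, 190.0, 525.0, 630.0, 615.0, 613.0, 620.0, 638.0, 433.0, 408.0, 345.0, 354.0, 359.0]
0.164 [160.09303056 188.11065139]
0.167 [167.25298235 194.86326758]
0.17 [174.30771249 201.51948169]
```

```bash
python3 - <<'E'
from h import *
s=r.get_state(); print(s['tcp_pos'],s['contact_force'],s['moment'],s['joint_torque'],s['time_s'])
from PIL import Image
E
python3 - <<'E'
import sys; sys.path.insert(0,'.')
import os; os.chdir('.')
from h import *
c=snap('side','s5.png'); u=proj(c,[.58,.07,.07])[0]; x,y=int(u[0]),int(u[1]); print(u)
x0,s5=dict(np.load('pics/side0.png.npz')),c
a=[cv2.resize(k['frame'][y-35:y+35,x-33:x+33,::-1],(396,420),interpolation=cv2.INTER_CUBIC) for k in (x0,s5)]
cv2.imwrite('pics/s5b.png',np.hstack(a))
E
```

```text
[0.58124433 0.04658603 0.07342554] [  9.0100001  -32.81126921   2.25454035] [-11.15649518  -3.13183586   0.21541257] [ 19.34739411 -50.86899519  25.35519898  -2.60284893   1.79281488
  -0.12680728] 8.075
[235.06902859 173.62934065]
```

View pics/s5b.png

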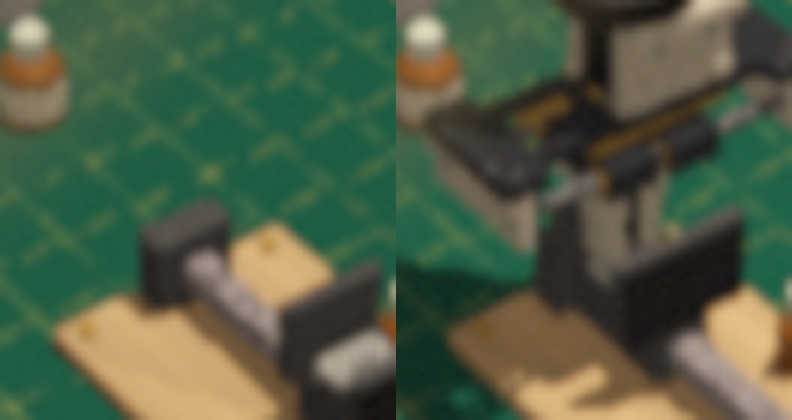

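The contact is at the fingertips, and every view puts the jaw at about 0.164 with nothing else touched. I'll let go and look straight at the gap between the post and the end stop.

Call:
{"fn": "drive_tool", "kwargs": {"plan": "0.5 0 0 0; 0.9 0 0 0; 1 0 -1 0; 1 0 -3 0; 1 0 -6 0; 1 0 -9 0; 0 0 -11 0; -3 0 -11 0"}}

```text
time_s: 9.12
tcp_pos: [0.5818, 0.0822, 0.1856]
eef_rot: [-179.9, 0.1, -90.1]
contact_force: [0.1, 0.5, -0.9]
gripper_width: 0.0005
```

Call:
{"fn": "drive_tool", "kwargs": {"plan": "-4 0 0 0; -8 0 0 0; -11 0 0 0; -12 0 0 0; -12 0 0 0; -12 0 0 0"}}

```text
time_s: 9.88
tcp_pos: [0.5812, 0.2011, 0.1834]
eef_rot: [180.0, -0.0, -90.0]
contact_force: [-0.3, -0.0, -0.2]
gripper_width: 0.0003
```

Run:
```python
from h import *
s=r.get_state(); print(s['tcp_pos'],s['contact_force'],s['time_s'])
c=snap('wrist','w6.png')
x,y,a,j0=np.load('fit.npy')
for j in(.164,.17):
    f=y-.11+j;print(j,proj(c,[[x,f,.108],[x,f+.012,.108],[x,f+.016,.072],[x,f+.06,.072],[x,f+.068,.104],[x,f+.078,.104]])[:,1])
print('stop',proj(c,[[x,y+.141,.062],[x,y+.163,.062]]))
b=c['frame'][60:320,120:400,::-1]; cv2.imwrite('pics/w6b.png',cv2.resize(b,None,fx=2.3,fy=2.3,interpolation=cv2.INTER_CUBIC))
```

```text
[0.58115065 0.20114733 0.18336542] [-0.27396274 -0.03240613 -0.21119863] 9.875
0.164 [-121.60205922  -97.13176535  -58.60493016    8.35645197    7.10712553
   23.24627363]
0.17 [-109.24367061  -85.25904221  -48.99642434   16.89523874   16.84787426
   32.70405956]
stop [[252.15372545  47.95643752]
 [252.16398113  75.45960887]]
```

View pics/w6b.png

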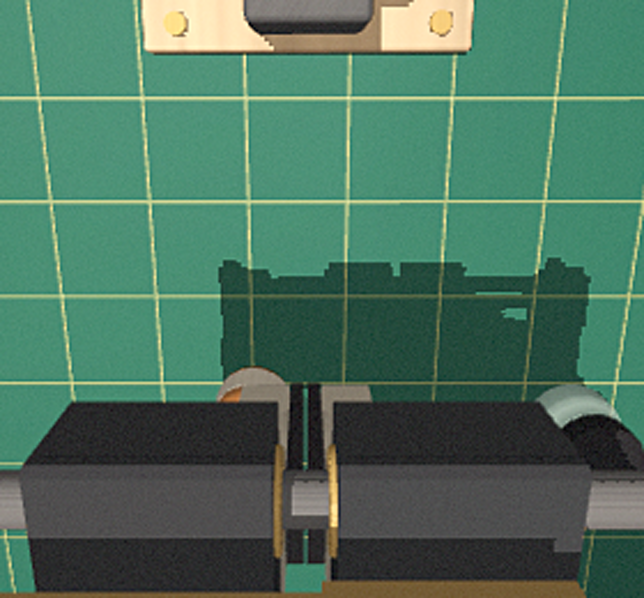

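Run:
```python
from h import *
x,y,a,j0=np.load('fit.npy')
w=dict(np.load('pics/w6.png.npz')); g=w['frame'].astype(float).sum(2)
print('w6 col 252 rows0-90',g[0:90,246:258].mean(1).round().tolist())
t=snap('top','t6.png'); s=snap('side','s6.png')
g=t['frame'].astype(float).sum(2); print('t6 205..',g[186:194].mean(0)[205:255].round().tolist())
print('stop/post/pad/plate cols',[ (j,proj(t,[[x,y-.11+j+d,z] for d,z in((.078,.104),(.068,.104),(.06,.072),(.016,.072),(.012,.108),(0,.108))])[:,0].round(1).tolist()) for j in(.164,.17)], proj(t,[[x,y+.141,.062]])[0,0])
u=proj(s,[.58,.05,.07])[0].astype(int)
A=cv2.resize(t['frame'][165:220,200:265,::-1],(390,330),interpolation=cv2.INTER_CUBIC)
B=cv2.resize(s['frame'][u[1]-30:u[1]+25,u[0]-32:u[0]+33,::-1],(390,330),interpolation=cv2.INTER_CUBIC)
C=cv2.resize(w['frame'][0:85,150:350,::-1],(600,255),interpolation=cv2.INTER_CUBIC)
C=np.hstack([C,np.zeros((255,180,3),np.uint8)])
cv2.imwrite('pics/f6.png',np.vstack([np.hstack([A,B]),C]))
```

```text
w6 col 252 rows0-90 [713.0, 727.0, 725.0, 726.0, 727.0, 727.0, 736.0, 756.0, 474.0, 315.0, 370.0, 381.0, 381.0, 380.0, 378.0, 373.0, 373.0, 376.0, 382.0, 382.0, 382.0, 340.0, 295.0, 222.0, 128.0, 124.0, 125.0, 128.0, 125.0, 128.0, 126.0, 134.0, 124.0, 129.0, 121.0, 127.0, 130.0, 130.0, 130.0, 111.0, 89.0, 400.0, 387.0, 200.0, 181.0, 173.0, 408.0, 402.0, 396.0, 392.0, 394.0, 392.0, 393.0, 394.0, 391.0, 392.0, 387.0, 387.0, 387.0, 390.0, 388.0, 385.0, 387.0, 384.0, 382.0, 385.0, 374.0, 332.0, 299.0, 205.0, 132.0, 120.0, 130.0, 113.0, 170.0, 427.0, 416.0, 408.0, 408.0, 408.0, 410.0, 367.0, 275.0, 155.0, 358.0, 357.0, 350.0, 353.0, 352.0, 346.0]
t6 205.. [219.0, 219.0, 213.0, 216.0, 223.0, 229.0, 231.0, 231.0, 235.0, 224.0, 178.0, 199.0, 222.0, 236.0, 222.0, 161.0, 160.0, 216.0, 339.0, 484.0, 516.0, 482.0, 452.0, 475.0, 452.0, 463.0, 481.0, 445.0, 484.0, 503.0, 467.0, 486.0, 484.0, 479.0, 482.0, 385.0, 229.0, 168.0, 211.0, 234.0, 223.0, 206.0, 318.0, 426.0, 443.0, 465.0, 469.0, 473.0, 463.0, 460.0]
stop/post/pad/plate cols [(0.164, [215.8, 219.8, 223.8, 240.9, 242.1, 246.9]), (0.17, [213.4, 217.4, 221.5, 238.6, 239.7, 244.5])] 213.7245345866512
```

View pics/f6.png

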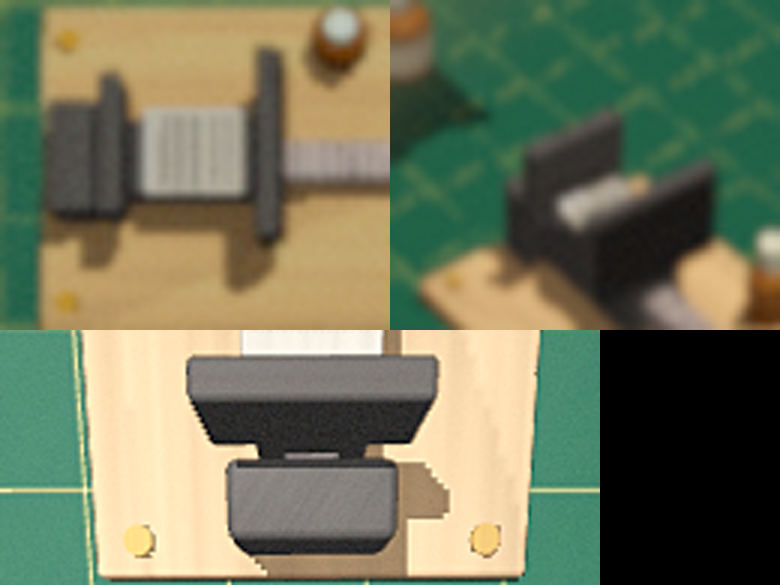

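The composite shows a thin strip of bar still visible between the jaw and the end stop, so the jaw isn't home. I'll measure that gap and then go back in.

Run:
```python
from h import *
x,y,a,j0=np.load('fit.npy')
w=dict(np.load('pics/w6.png.npz'))
for n,r_,z in(('post front top',8.2,.104),('post rear top',22,.104),('jaw low rear',40.5,.044),('jaw low rear',40.5,.056),('bar vis end',42.7,.044),('stop near top',45.7,.062),('board edge',83.3,.012)):
    print(n,z,(onz(w,(252,r_),z)[1]-y).round(4))
print(tool([.581,.036,.10]), tool([.581,.036,.0720]))
```

```text
post front top 0.104 0.1227
post rear top 0.104 0.1312
jaw low rear 0.044 0.1319
jaw low rear 0.056 0.1341
bar vis end 0.044 0.1337
stop near top 0.062 0.1392
board edge 0.012 0.1665
[16.50751052  0.0219649   8.34821986] [16.5074991   0.02186699 11.14821986]
```

The jaw is about 5 mm short, since the gap is 8 mm where 3 mm is expected. I'll press again and push again.

Call:
{"fn": "drive_tool", "kwargs": {"plan": "3 0 0 0; 8 0 1 0; 13 0 2 0; 16 0 3 0; 16.9 0 4 0; 16.9 0 6 0; 16.9 0 8.3 0; 16.9 0 9.6 0"}}

```text
time_s: 11.02
tcp_pos: [0.581, 0.0331, 0.0862]
eef_rot: [179.9, -0.0, -90.0]
contact_force: [-0.1, -1.1, 0.3]
gripper_width: 0.0003
```

Run:
```python
from h import *
s=r.get_state(); print(s['tcp_pos'],s['contact_force'],s['moment'],s['time_s'],tool([.581,.032,.0718]))
```

```text
[0.580972   0.03305275 0.08620577] [-0.06623643 -1.13757694  0.2791958 ] [ 0.06140331 -0.01528521 -0.01062803] 11.025 [ 0.10482471 -0.00441042  1.44060579]
```

Call:
{"fn": "drive_tool", "kwargs": {"plan": "0 0 0.4 0; 0 0 0.8 0; 0 0 1.1 0; 0 0 1.35 0; 0 0 1.35 0; 0 0 1.35 0"}}

```text
time_s: 11.78
tcp_pos: [0.5818, 0.0332, 0.0743]
eef_rot: [-179.9, 0.0, -90.0]
contact_force: [0.1, 1.7, 4.8]
gripper_width: 0.0004
```

Call:
{"fn": "drive_tool", "kwargs": {"plan": "-0.3 0 0 0; -0.7 0 0 0; -1.1 0 0 0; -1.4 0 0 0; -1.6 0 0 0; -1.7 0 0 0; -1.8 0 0 0; -1.8 0 0 0"}}

```text
time_s: 12.78
tcp_pos: [0.5812, 0.0466, 0.0739]
eef_rot: [179.9, -0.3, -90.0]
contact_force: [7.0, -26.4, 3.4]
gripper_width: 0.0004
```

Run:
```python
from h import *
s=r.get_state(); print(s['tcp_pos'],s['contact_force'],s['moment'],s['time_s'])
c=snap('wrist','w7.png'); g=c['frame'].astype(float).sum(2)
print(150,g[150:215,200].tolist())
x,y,a,j0=np.load('fit.npy')
for j in(.164,.167,.17):
    f=y-.11+j;print(j,proj(c,[[x,f,.108],[x,f+.012,.108]])[:,1])
```

```text
[0.58115062 0.04657728 0.07385791] [  6.96559096 -26.37028237   3.41866318] [-9.0834228  -2.46977113  0.18224972] 12.775
150 [69.0, 70.0, 82.0, 79.0, 65.0, 89.0, 90.0, 39.0, 95.0, 49.0, 84.0, 169.0, 173.0, 159.0, 179.0, 174.0, 167.0, 186.0, 133.0, 181.0, 259.0, 288.0, 302.0, 320.0, 317.0, 335.0, 319.0, 321.0, 325.0, 317.0, 316.0, 300.0, 316.0, 320.0, 305.0, 317.0, 306.0, 264.0, 192.0, 527.0, 628.0, 614.0, 611.0, 620.0, 636.0, 431.0, 418.0, 333.0, 353.0, 359.0, 361.0, 352.0, 355.0, 361.0, 362.0, 347.0, 358.0, 365.0, 367.0, 350.0, 363.0, 354.0, 364.0, 360.0, 365.0]
0.164 [160.18884123 188.11125379]
0.167 [167.32474158 194.84048459]
0.17 [174.35558626 201.47348033]
```

The second push stops at exactly the same point, so this is a real mechanical stop and not the ratchet. My fit assumed the board is centred on the clamp origin, so I'll check that against the end stop and fixed jaw themselves.

Run:
```python
from h import *
x,y,a,j0=np.load('fit.npy')
w=dict(np.load('pics/w0.png.npz')); g=w['frame'].astype(float).sum(2)
print('w0 col 300 rows 20-75',g[20:75,296:304].mean(1).round().tolist())
for z in(.1,.108): print(z,'pred face row',proj(w,[[x,y-.11,z]])[0,1])
for row in (52,53): print(row,[(z,round(onz(w,(252,row),z)[1]-y,4)) for z in(.1,.104,.108)])
w=dict(np.load('pics/w6.png.npz')); g=w['frame'].astype(float).sum(2)
print('w6 stop rows',[(rr,z,round(onz(w,(252,rr),z)[1]-y,4)) for rr,z in((45.7,.062),(67,.062),(69.5,.062),(74,.012))])
t=dict(np.load('pics/top0.png.npz')); g=t['frame'].astype(float).sum(2)
print('top0 198..220',g[186:194].mean(0)[200:220].round().tolist())
for n,u,z in(('outer',207.7,.062),('inner top?',215,.062),('inner bottom',216.8,.044)): print(n,round(onz(t,(u,190),z)[1]-y,4))
```

```text
w0 col 300 rows 20-75 [620.0, 620.0, 621.0, 623.0, 645.0, 557.0, 299.0, 281.0, 313.0, 331.0, 336.0, 334.0, 332.0, 329.0, 332.0, 328.0, 328.0, 326.0, 326.0, 328.0, 326.0, 328.0, 327.0, 326.0, 329.0, 330.0, 330.0, 329.0, 303.0, 276.0, 254.0, 229.0, 163.0, 122.0, 162.0, 167.0, 164.0, 169.0, 136.0, 53.0, 55.0, 63.0, 54.0, 58.0, 86.0, 143.0, 196.0, 286.0, 343.0, 303.0, 623.0, 615.0, 618.0, 534.0, 432.0]
0.1 pred face row 67.29993834773798
0.108 pred face row 65.8670703735091
52 [(0.1, np.float64(-0.1194)), (0.104, np.float64(-0.1188)), (0.108, np.float64(-0.1182))]
53 [(0.1, np.float64(-0.1188)), (0.104, np.float64(-0.1182)), (0.108, np.float64(-0.1176))]
w6 stop rows [(45.7, 0.062, np.float64(0.1392)), (67, 0.062, np.float64(0.1561)), (69.5, 0.062, np.float64(0.1581)), (74, 0.012, np.float64(0.1574))]
top0 198..220 [215.0, 200.0, 197.0, 193.0, 196.0, 196.0, 199.0, 195.0, 202.0, 205.0, 208.0, 211.0, 216.0, 214.0, 210.0, 205.0, 255.0, 366.0, 416.0, 411.0]
outer 0.1567
inner top? 0.1377
inner bottom 0.1346
```

Both bar ends sit about 5–6 mm toward the fixed jaw from where a centred board would put them: stop outer edge at 0.157 instead of 0.163, fixed face at about -0.115 instead of -0.110. Corrected, the jaw reads about 0.169–0.170, which is home and matches the hard stop. I'm letting go now.

Call:
{"fn": "drive_tool", "kwargs": {"plan": "0.3 0 0 0; 0.7 0 0 0; 0.9 0 -0.5 0; 1 0 -1.5 0; 1 0 -4 0; 1 0 -8 0; 1 0 -12 0; 1 0 -15 0"}}

```text
time_s: 13.82
tcp_pos: [0.5813, 0.0411, 0.2262]
eef_rot: [-179.9, 0.0, -90.0]
contact_force: [-0.2, -0.3, -0.5]
gripper_width: 0.0003
```

Call:
{"fn": "drive_tool", "kwargs": {"plan": "-4 0 0 0; -9 0 0 0; -14 0 0 0; -16 0 0 0; -16 0 0 0; -16 0 0 0"}}

```text
time_s: 14.58
tcp_pos: [0.5811, 0.2002, 0.2239]
eef_rot: [180.0, -0.0, -90.0]
contact_force: [0.1, 0.0, -1.0]
gripper_width: 0.0004
```

Run:
```python
from h import *
s=r.get_state(); print(s['tcp_pos'],s['contact_force'],s['qd'].round(2),s['time_s'])
a=dict(np.load('pics/t6.png.npz')); t=snap('top','t8.png')
ga,gt,g0=[k['frame'].astype(float).sum(2) for k in (a,t,dict(np.load('pics/top0.png.npz')))]
print(gt[186:194].mean(0)[205:255].round().tolist())
print('jaw diff t6',abs(ga-gt)[165:225,222:255].mean(),'wagon/glue diff vs start',abs(g0-gt)[170:215,292:330].mean(),abs(g0-gt)[164:178,250:264].mean(),'noise',abs(g0-gt)[240:300,250:350].mean())
print('tilt pad brightness, done')
r.close_job()
```

```text
[0.58113125 0.20019931 0.22387741] [ 0.1002655   0.04136562 -1.01300432] [-0.67 -0.19 -0.16 -0.06  0.15 -0.02] 14.575
[220.0, 218.0, 216.0, 215.0, 222.0, 226.0, 228.0, 232.0, 235.0, 225.0, 184.0, 203.0, 229.0, 234.0, 179.0, 145.0, 202.0, 228.0, 325.0, 473.0, 500.0, 440.0, 454.0, 487.0, 469.0, 497.0, 505.0, 471.0, 488.0, 484.0, 479.0, 491.0, 464.0, 497.0, 496.0, 379.0, 228.0, 202.0, 231.0, 228.0, 180.0, 254.0, 414.0, 464.0, 450.0, 465.0, 470.0, 474.0, 463.0, 458.0]
jaw diff t6 10.76060606060606 wagon/glue diff vs start 23.399415204678363 30.612244897959183 noise 19.635
tilt pad brightness, done
the job is handed in; nothing more can be done
```

I pressed the thumb plate about 7 mm down with the shut fingertips and pushed the jaw back to a hard stop, which I take to be the end stop. I then let go, backed off and handed the job in at about 14.6 s. It was one press-and-push, followed by a second press to check; both stopped at the same TCP y, 0.0466 m. Pushing took about 3 N and rose to 42 N (peak reading) at the stop.

**Jaw position:** my first fit put the jaw at only 0.164–0.165 m, apparently 5 mm short. That fit assumed the board is centred on the clamp origin. The end stop and fixed jaw both measured about 5–6 mm off that. Corrected, the jaw is at about 0.169–0.170 m, fully open, but this is inferred from the images, not read directly.

**Disagreement in the last check:** in the final top picture, the front plate and post edges sat about 1 pixel (2 mm) further toward the end stop than after the first push. The thumb plate's edges had not moved. I did not resolve this.

**Other checks:**
- **Thumb plate:** nothing was touching it at the end, but I did not measure that it had sprung up.
- **Wagon:** it showed no visible change (image difference 23 against a noise level of about 20).
- **Glue bottle:** its difference was somewhat higher (31). It looked unmoved in the earlier views, but I did not look at the final picture.
- **Jars, brush jar, tape, driver and tin:** I did not check these at the end; the arm passed well above them.

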